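# Line up the kitchen canisters by size

## Robot

A 6-joint arm with a two-finger parallel gripper is mounted at the origin on the work surface. World frame = base frame: x ahead of the robot, y to its left, z up, the work surface at z = 0. Lengths are in m, angles in rad, forces in N, time in s.
With the tool pointing down it reaches from about 0.35 to 0.875 m from the base axis. Payload 4.2 kg.
Tool frame: the origin (TCP) lies at the very end of the fingers, on their centre line; the grasp point (between the pads) lies 19 mm behind it (r.grip_depth is the distance from the TCP to the grasp point, in m); z points along the fingers, y is the line along which they close (so a half turn about z gives the same grasp; the last joint's range is limited). The gripper opens to 87 mm and grips with 3 to 60 N. Pads are 19 mm wide; open, the fingers measure 117 mm over their backs; the gripper's body (75 mm by 190 mm) begins 51 mm behind the grasp point.
Start: joints at [0.259, 0.385, 0.008, 0, -1.194, -0.259], TCP at [0.625, 0, 0.196] pointing down, gripper open.
Joint ranges: [-3.14, 3.14], [-1.21, 2.06], [-1.07, 1.41], [-3.16, 2.05], [-2.99, -0.16], [-3.1, 3.1]. Speed limits (rad/s): [2.79, 2.79, 3.14, 3.14, 3.14, 3.14].

## Interface

Orientations are given as [roll, pitch, yaw] about the fixed x, y, z axes, in that order (R = Rz(yaw) Ry(pitch) Rx(roll)).
In Python, from station import r, optics gives the robot as it stands. Calls block until the motion is done:
- r.goto(position, orientation): joint-space move of the TCP to a pose.
- r.move_straight(position, orientation=None, velocity=0.15, max_force=None): straight line of the TCP; orientation=None keeps the orientation; velocity is the mean speed in m/s. With max_force (N) it stops when the force on the tool has changed by that much, and returns True; else False.
- r.move_joints(angles): joint-space move.
- r.grip(opening): finger opening in m; the grip force is fixed at half the most; returns when the fingers have stopped.
- r.wait(seconds).
- r.inverse_kinematics(position, orientation): joint angles nearest the present ones, or None.
- r.read_state(): the state.
- optics.snapshot(name): name is "scene" or "side" or "wrist"; returns a dict with "image" (420x560x3 uint8, red, green, blue), "fx", "fy", "cx", "cy" (pixels), "xyz" and "rotation" of the camera in the world. Camera axes: x right, y up, looking along -z (the intrinsics and any distortion apply to the point x, -y, -z); pixel columns grow to the right and rows downward; lengths in m; the calibration is good to about 2 mm. A picture is of the moment at which its call begins. There is no depth.
A pose or a line that the arm cannot do raises r.Unreachable and nothing moves.
- r.finish_job(): hands the job in; it is judged then, once.
The state is a dict: "t": time; "qpos": joint angles; "qd": joint speeds; "joint_efforts": joint torques, N m; "ee_pos": TCP position; "orientation": TCP orientation; "contact_force": force on the tool from outside, world axes, zero at the start; "ft_torque": the same for the moment, N m; "width": finger opening in m; "gripper_force": force on a finger pad.
Only numpy, scipy, OpenCV 4.12 (cv2) and the standard library are available. Lean on these libraries where they do the work, as an engineer would, in place of code of your own. Each camera call takes 0.05 s, during which the arm holds its last target. There are 200 camera calls.

## Task

Line up the four steel canisters on the dark wooden board in order of size, one upright on the middle of each cork mat: the smallest on the mat next to the white mug, then growing to the largest at the other end. Keep the canisters from tipping over and leave the mug where it stands.

Things in the scene. Friction and masses are not known exactly. Their poses are not given: they have to be found in the camera images.
- canister_46_mid (a point): the smallest of the four canisters: a closed, straight-sided steel cylinder with a flat, pale wooden lid of the same width, loose and upright; 46 mm tall in all, 40 mm in diameter, under 0.4 kg; it can be gripped anywhere on its side. The point is its centre, half-way up (23 mm above its base); its z axis points up to the lid
- canister_58_mid (a point): the second smallest of the four canisters: a closed, straight-sided steel cylinder with a flat, pale wooden lid of the same width, loose and upright; 58 mm tall in all, 46 mm in diameter, under 0.4 kg; it can be gripped anywhere on its side. The point is its centre, half-way up (29 mm above its base); its z axis points up to the lid
- canister_70_mid (a point): the second largest of the four canisters: a closed, straight-sided steel cylinder with a flat, pale wooden lid of the same width, loose and upright; 70 mm tall in all, 52 mm in diameter, under 0.4 kg; it can be gripped anywhere on its side. The point is its centre, half-way up (35 mm above its base); its z axis points up to the lid
- canister_82_mid (a point): the largest of the four canisters: a closed, straight-sided steel cylinder with a flat, pale wooden lid of the same width, loose and upright; 82 mm tall in all, 58 mm in diameter, under 0.4 kg; it can be gripped anywhere on its side. The point is its centre, half-way up (41 mm above its base); its z axis points up to the lid
- mat_a_top (a point): centre of the upper face of one of the four identical round cork mats fixed on the board, 66 mm in diameter, 3 mm thick; the upper face is 15 mm above the work surface. The four mats stand in one straight row, 100 mm from centre to centre; which of them is at which place in the row changes from start to start
- mat_b_top (a point): centre of the upper face of one of the four identical round cork mats fixed on the board, 66 mm in diameter, 3 mm thick; the upper face is 15 mm above the work surface. The four mats stand in one straight row, 100 mm from centre to centre; which of them is at which place in the row changes from start to start
- mat_c_top (a point): centre of the upper face of one of the four identical round cork mats fixed on the board, 66 mm in diameter, 3 mm thick; the upper face is 15 mm above the work surface. The four mats stand in one straight row, 100 mm from centre to centre; which of them is at which place in the row changes from start to start
- mat_d_top (a point): centre of the upper face of one of the four identical round cork mats fixed on the board, 66 mm in diameter, 3 mm thick; the upper face is 15 mm above the work surface. The four mats stand in one straight row, 100 mm from centre to centre; which of them is at which place in the row changes from start to start
- board: the fixed dark wooden board under the mats, 90 mm deep (its x) by 380 mm long (its y), 12 mm thick, turned at most about 6 degrees on the work surface. Origin: centre of its underside. The mats' centres lie on its long middle line, at -150, -50, 50 and 150 mm along its y axis
- mug: the white coffee mug with one handle, 80 mm across and 90 mm tall, standing loose on the work surface off one end of the board, 265 mm from the board's centre along its long line (either end; a small potted plant, 76 mm across and about 125 mm tall, stands the same way off the other end). Origin: centre of its underside. Its handle points across the row, not along it
Mind the look-alikes: they are no part of the job. Leave any pink, purple or red look-alike of the part that bears canister_58_mid alone.

How it is judged:
At the end, for the whole second after the job is handed in: All four canisters stand upright (within 0.08 rad), at rest, one on each cork mat (base on the mat, height within 5 mm; centre within 12 mm of the mat's centre along and across the board), in order of size along the row with the smallest on the mat nearest the mug (x of canister_46_mid in the frame of board between -0.012 and 0.012 m and height (world z) of canister_46_mid between 0.033 and 0.043 m and angle between each of canister_46_mid, canister_58_mid, canister_70_mid, canister_82_mid's own z axis and vertical below 0.08 rad and linear speed of each of canister_46, canister_58, canister_70, canister_82 below 0.01 m/s and angular speed of each of canister_46, canister_58, canister_70, canister_82 below 0.1 rad/s and x of canister_58_mid in the frame of board between -0.012 and 0.012 m and height (world z) of canister_58_mid between 0.039 and 0.049 m and x of canister_70_mid in the frame of board between -0.012 and 0.012 m and height (world z) of canister_70_mid between 0.045 and 0.055 m and x of canister_82_mid in the frame of board between -0.012 and 0.012 m and height (world z) of canister_82_mid between 0.051 and 0.061 m and ((y of mug in the frame of board below 0 m and y of canister_46_mid in the frame of board between -0.162 and -0.138 m and y of canister_58_mid in the frame of board between -0.062 and -0.038 m and y of canister_70_mid in the frame of board between 0.038 and 0.062 m and y of canister_82_mid in the frame of board between 0.138 and 0.162 m) or (y of mug in the frame of board above 0 m and y of canister_46_mid in the frame of board between 0.138 and 0.162 m and y of canister_58_mid in the frame of board between 0.038 and 0.062 m and y of canister_70_mid in the frame of board between -0.062 and -0.038 m and y of canister_82_mid in the frame of board between -0.162 and -0.138 m))); the robot touches nothing.
It fails at once if the mug is shifted by more than 25 mm (distance of mug from where it was at the start of the episode above 0.025 m).
It fails at once if a canister is tipped over (more than 0.7 rad) (angle between any of canister_46_mid, canister_58_mid, canister_70_mid, canister_82_mid's own z axis and vertical above 0.7 rad).
It also fails if it takes over 99 s, if anything falls off the work surface, if the arm or the gripper's body presses on something with over 40 N, if the wrist force passes 120 N, or if a joint passes its speed limit or range.

## Working session

There is one attempt and no reset: what is moved stays moved. The work goes in short steps, each a Python script; the robot and the scene stay as the last script left them, time stands still between calls to the robot, and variables do not carry over. Pictures are saved under pics/ and viewed, at most 14 in all, crops included, and the job is handed in when it is done.

```bash
mkdir -p pics; python3 - <<'E'
from station import r, optics
import cv2, pickle
for n in ("scene","side","wrist"):
    s=optics.snapshot(n); cv2.imwrite(f"pics/{n}0.png",s["image"][:,:,::-1]); pickle.dump(s,open(f"{n}0.pkl","wb"))
    print(n,s["fx"],s["fy"],s["cx"],s["cy"],s["xyz"],s["rotation"],[k for k in s])
print(r.read_state()["t"])
E
```

```text
scene 438.0106349871828 438.0106349871828 281.194565612744 205.80281918804812 [ 0.82814267 -0.29520654  0.75858158] [0.5231914  0.00655007 0.79998062] ['image', 'fx', 'fy', 'cx', 'cy', 'xyz', 'rotation']
side 390.39927850734585 390.39927850734585 281.4818404051564 211.03204425533946 [ 0.01098435 -0.51969351  0.7085197 ] [ 0.84747412 -0.00873721 -0.77971109] ['image', 'fx', 'fy', 'cx', 'cy', 'xyz', 'rotation']
wrist 331.8798601070351 331.8798601070351 281.9802743333514 207.78223810473588 [ 0.62566205 -0.0760607   0.38402405] [-2.83038352e-01 -2.59201475e-03  3.14113169e+00] ['image', 'fx', 'fy', 'cx', 'cy', 'xyz', 'rotation']
0.15
```

View pics/scene0.png

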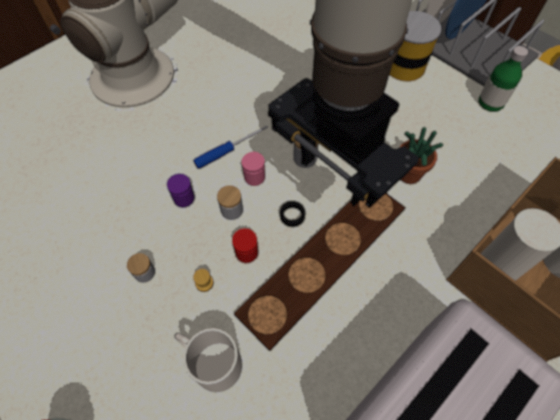

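View pics/side0.png

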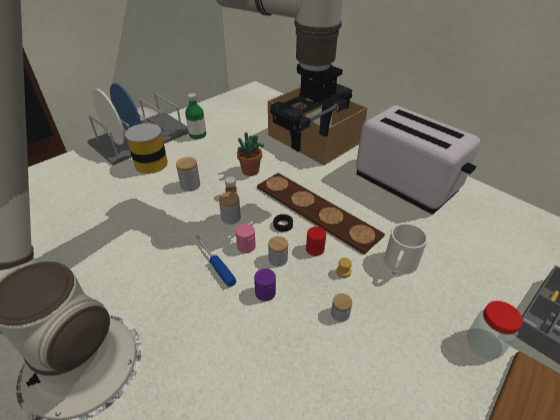

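The scene view shows the board and its four mats at about (267,314), (307,275), (343,239) and (376,207). The mug is at (212,358) and the plant is at the far end. In the side view the wooden-lidded canisters are at about (188,172), (230,205), (278,250) and (342,306). A bottle-like thing stands behind the second one.

```bash
cat > h.py <<'E'
import numpy as np, cv2, pickle
from scipy.spatial.transform import Rotation as R
def cast(s,u,v,z):
    d=R.from_euler('xyz',s["rotation"]).apply([(u-s["cx"])/s["fx"],-(v-s["cy"])/s["fy"],-1])
    o=np.array(s["xyz"]); return o+d*(z-o[2])/d[2]
def blobs(s,lo,hi,amin=60):
    hsv=cv2.cvtColor(s["image"],cv2.COLOR_RGB2HSV)
    m=cv2.inRange(hsv,np.array(lo),np.array(hi)); m=cv2.morphologyEx(m,cv2.MORPH_OPEN,np.ones((3,3),np.uint8))
    out=[]
    for c in cv2.findContours(m,cv2.RETR_EXTERNAL,cv2.CHAIN_APPROX_NONE)[0]:
        if cv2.contourArea(c)>amin and len(c)>5: out.append((cv2.fitEllipse(c),cv2.contourArea(c)))
    return out,m
E
python3 - <<'E'
from h import *
for n in ("side","scene"):
    s=pickle.load(open(n+"0.pkl","rb")); hsv=cv2.cvtColor(s["image"],cv2.COLOR_RGB2HSV)
    pts=[(188,163),(230,199),(278,244),(342,300),(362,234),(331,215)] if n=="side" else [(230,194),(139,260),(267,314),(343,239)]
    print(n,[hsv[v,u].tolist() for u,v in pts])
    b,m=blobs(s,(8,60,70),(22,200,255),40)
    for (c,a,t),ar in b:
        L=[]
        for h in (.015,.046,.058,.070,.082):
            p=cast(s,*c,h); dist=np.linalg.norm(p-s["xyz"]); L.append((p[:2].round(4).tolist(),round(max(a)*dist/s["fx"]*1000,1)))
        if 0.2<L[0][0][0]<1 and abs(L[0][0][1])<.6: print(np.round(c,1),np.round(a,1),ar,L)
s=pickle.load(open("side0.pkl","rb"))
cv2.imwrite("pics/c1.png",cv2.resize(s["image"][120:340,150:410,::-1],None,fx=3,fy=2.7,interpolation=cv2.INTER_CUBIC)[:600,:800])
E
```

```text
side [[18, 112, 143], [17, 111, 92], [18, 113, 135], [17, 115, 140], [15, 124, 136], [15, 123, 139]]
[341.9 302.3] [17.2 19.1] 257.5 [([0.4537, -0.2631], np.float64(42.3)), ([0.4339, -0.2746], np.float64(40.4)), ([0.4262, -0.2791], np.float64(39.6)), ([0.4186, -0.2835], np.float64(38.9)), ([0.4109, -0.2879], np.float64(38.2))]
[554.7 294.5] [ 5.6 10. ] 40.5 [([0.8017, -0.5745], np.float64(27.0)), ([0.7663, -0.5721], np.float64(25.8)), ([0.7527, -0.5711], np.float64(25.3)), ([0.739, -0.5702], np.float64(24.9)), ([0.7253, -0.5692], np.float64(24.4))]
[344.  267.6] [13.8 20.9] 221.0 [([0.5324, -0.2063], np.float64(49.4)), ([0.509, -0.2203], np.float64(47.2)), ([0.5, -0.2258], np.float64(46.3)), ([0.491, -0.2312], np.float64(45.5)), ([0.482, -0.2366], np.float64(44.6))]
[277.7 244.1] [16.2 19.3] 243.5 [([0.4747, -0.046], np.float64(47.4)), ([0.454, -0.0672], np.float64(45.3)), ([0.446, -0.0754], np.float64(44.5)), ([0.4379, -0.0836], np.float64(43.7)), ([0.4299, -0.0917], np.float64(42.9))]
[361.9 233.6] [18.8 26.3] 386.5 [([0.6528, -0.1679], np.float64(67.9)), ([0.6241, -0.1836], np.flo
[... 3112 characters left out ...]
 np.float64(62.7))]
[228.7 196.4] [21.5 23.5] 395.5 [([0.4288, -0.0593], np.float64(47.0)), ([0.4454, -0.0692], np.float64(45.1)), ([0.4519, -0.073], np.float64(44.3)), ([0.4583, -0.0768], np.float64(43.5)), ([0.4648, -0.0806], np.float64(42.8))]
[556.  233.8] [115.7 151.4] 2468.0 [([0.9224, 0.3273], np.float64(336.8)), ([0.9184, 0.3014], np.float64(322.8)), ([0.9169, 0.2913], np.float64(317.4)), ([0.9154, 0.2813], np.float64(311.9)), ([0.9139, 0.2712], np.float64(306.5))]
[423.  167.4] [12.6 35.8] 211.0 [([0.6559, 0.2724], np.float64(77.8)), ([0.6631, 0.2487], np.float64(74.6)), ([0.6659, 0.2396], np.float64(73.3)), ([0.6686, 0.2304], np.float64(72.1)), ([0.6714, 0.2213], np.float64(70.8))]
```

View pics/c1.png

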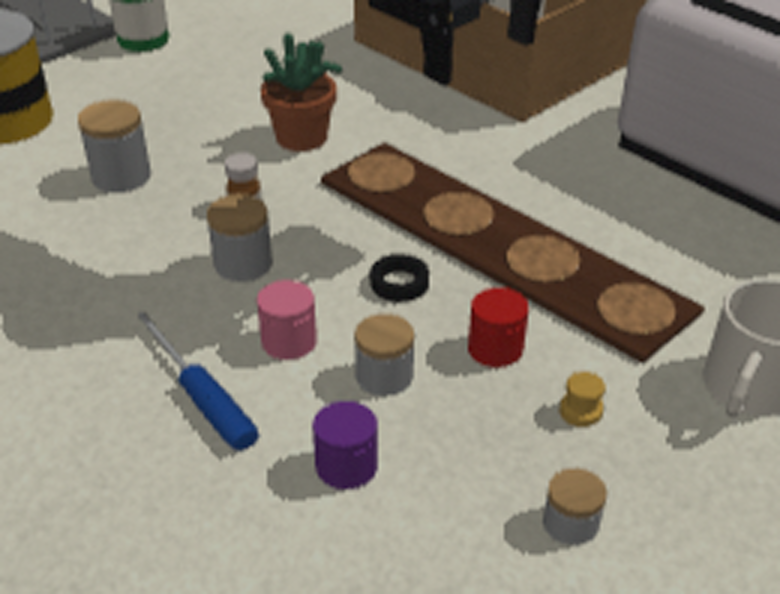

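View pics/wrist0.png

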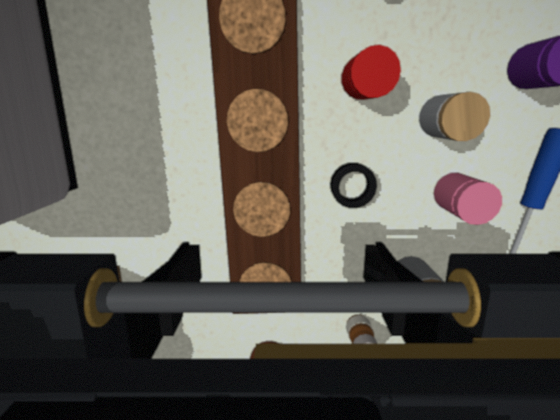

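The close-up confirms four steel canisters, smallest to largest from right to left. The decoys are pink, red and purple, and there is a small shaker behind the third canister. Next I'll move above the smallest canister to clear the view, refine the positions and measure the obstacles.

```bash
python3 - <<'E'
from station import r, optics
from h import *
o=r.read_state()["orientation"]; print(np.round(o,3))
r.goto([.4365,-.2735,.20],o)
S={n:optics.snapshot(n) for n in ("scene","side","wrist")}
pickle.dump(S,open("s1.pkl","wb"))
for n in ("scene","side"):
    s=S[n]; print(n)
    for nm,lo,hi,zs in (("lid/mat",(8,60,70),(22,200,255),(.015,.046,.058,.07,.082)),("purp",(125,80,30),(155,255,255),(.05,)),("pink",(156,60,80),(178,170,255),(.05,)),("red",(0,180,80),(5,255,255),(.05,)),):
        for (c,a,t),ar in blobs(s,lo,hi,120)[0]:
            p=[cast(s,*c,z)[:2].round(4).tolist() for z in zs]
            if .3<p[0][0]<.75 and abs(p[0][1])<.5: print(nm,np.round(c),np.round(a),p)
for n in ("scene","wrist"): cv2.imwrite(f"pics/{n}1.png",S[n]["image"][:,:,::-1])
print(r.read_state()["t"])
E
```

```text
[ 3.14  -0.    -1.571]
scene
lid/mat [267. 315.] [38. 39.] [[0.6545, -0.1671], [0.6618, -0.1724], [0.6646, -0.1745], [0.6674, -0.1766], [0.6702, -0.1786]]
lid/mat [203. 280.] [19. 24.] [[0.5283, -0.2062], [0.5408, -0.2099], [0.5456, -0.2114], [0.5505, -0.2128], [0.5553, -0.2143]]
lid/mat [307. 275.] [35. 37.] [[0.6516, -0.0669], [0.6589, -0.0764], [0.6618, -0.0801], [0.6646, -0.0837], [0.6675, -0.0874]]
lid/mat [138. 264.] [21. 23.] [[0.4223, -0.2715], [0.4392, -0.2725], [0.4457, -0.2729], [0.4523, -0.2733], [0.4588, -0.2737]]
lid/mat [343. 239.] [32. 36.] [[0.6488, 0.0331], [0.6562, 0.0194], [0.6591, 0.0141], [0.662, 0.0088], [0.6649, 0.0035]]
lid/mat [376. 205.] [29. 34.] [[0.6457, 0.1333], [0.6533, 0.1155], [0.6562, 0.1085], [0.6592, 0.1016], [0.6621, 0.0947]]
lid/mat [229. 196.] [22. 24.] [[0.4287, -0.0594], [0.4453, -0.0692], [0.4518, -0.073], [0.4582, -0.0768], [0.4647, -0.0806]]
lid/mat [415. 144.] [38. 57.] [[0.6067, 0.31], [0.6159, 0.2848], [0.6195, 0.275], [0.6231, 0.2653], [0.6267, 0.2555]]
lid/mat [306. 139.] [22. 25.] [[0.4352, 0.1538], [0.4516, 0.1351], [0.4579, 0.1278]
[... 725 characters left out ...]
6304, -0.1944], [0.6191, -0.2003], [0.6079, -0.2062], [0.5967, -0.2121]]
lid/mat [229. 197.] [18. 21.] [[0.5033, 0.1777], [0.4813, 0.1465], [0.4728, 0.1344], [0.4643, 0.1224], [0.4557, 0.1103]]
lid/mat [290. 190.] [20. 54.] [[0.649, 0.0817], [0.6205, 0.0548], [0.6094, 0.0444], [0.5984, 0.034], [0.5874, 0.0236]]
lid/mat [186. 164.] [13. 21.] [[0.5111, 0.3986], [0.4888, 0.3576], [0.4801, 0.3417], [0.4715, 0.3258], [0.4628, 0.3099]]
lid/mat [250. 163.] [23. 24.] [[0.6538, 0.2627], [0.6251, 0.2278], [0.6139, 0.2142], [0.6028, 0.2007], [0.5917, 0.1872]]
purp [265. 284.] [21. 33.] [[0.3506, -0.134]]
pink [245. 238.] [19. 30.] [[0.4107, -0.0017]]
red [315. 241.] [18. 28.] [[0.5212, -0.1241]]
1.5583
```

View pics/scene1.png

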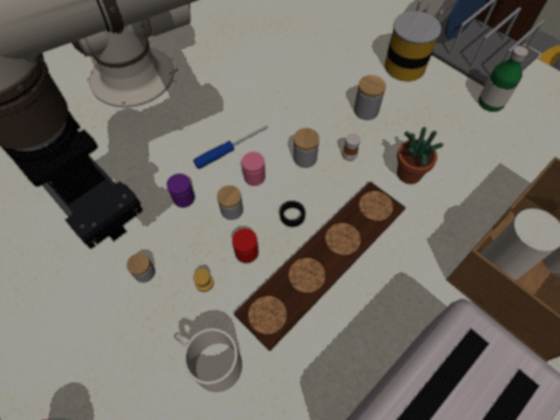

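View pics/wrist1.png

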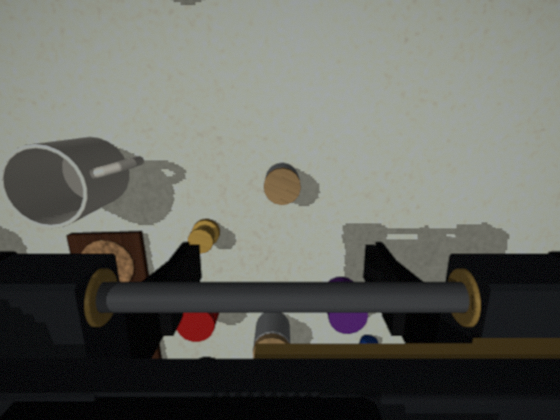

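The scene view is clear now, with 70 at (306,139) and 82 at (372,86). Both views agree to about 5 mm, so I average them. The wrist view shows nothing beside the smallest canister at (282,185). I'll pick up the first one.

```bash
cat > pp.py <<'E'
from station import r, optics
import numpy as np
O=[np.pi,0,-np.pi/2-0.0]
GRASP={46:.030,58:.036,70:.045,82:.052}
CAN={46:(.4365,-.2735),58:(.449,-.074),70:(.4643,.1215),82:(.4657,.3125)}
MAT={46:(.6544,-.1672),58:(.6516,-.067),70:(.6486,.033),82:(.6456,.133)}
def pp(k):
    (x,y),(X,Y)=CAN[k],MAT[k]; z=GRASP[k]-r.grip_depth
    r.goto([x,y,.20],O)
    if r.move_straight([x,y,z],velocity=.12,max_force=8): print("contact on approach",r.read_state()["ee_pos"]); return False
    r.grip(0.0); s=r.read_state(); print(k,"width",s["width"],"f",s["gripper_force"])
    if abs(s["width"]-{46:.04,58:.046,70:.052,82:.058}[k])>.004: return False
    r.move_straight([x,y,.20],velocity=.2)
    r.move_straight([X,Y,.20],velocity=.25)
    r.move_straight([X,Y,z+.03],velocity=.15)
    print("touch",r.move_straight([X,Y,z+.0145],velocity=.02,max_force=5),r.read_state()["ee_pos"][2]-z)
    r.grip(.087); r.wait(.2)
    r.move_straight([X,Y,.20],velocity=.15)
    print("t",r.read_state()["t"]); return True
E
python3 - <<'E'
from pp import *
import cv2
print(pp(46))
for n in ("side","wrist"): cv2.imwrite(f"pics/{n}2.png",optics.snapshot(n)["image"][:,:,::-1])
E
```

```text
46 width 0.038819639582111126 f 29.99957710504532
touch True 0.014991932571574482
t 11.1
True
```

View pics/wrist2.png

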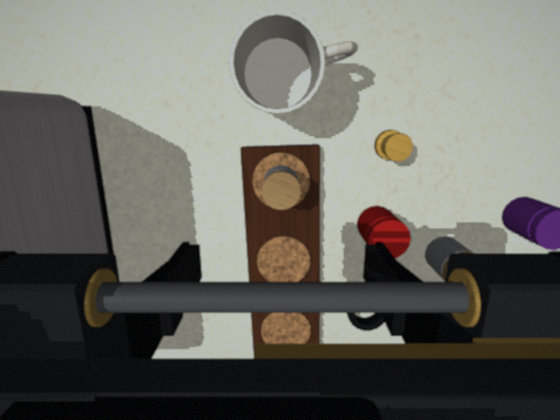

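The 46 canister stands on the mat by the mug, with its lid at (282,187) and the mat at (281,181); the offset fits its height. Now the other three.

```bash
python3 - <<'E'
from pp import *
from h import *
ok=all(pp(k) for k in (58,70,82)); print(ok)
if ok:
    r.goto([.42,.2,.25],O)
    B0=np.array([.65,-.017]); d=np.array([-.0293,1]); d/=np.linalg.norm(d)
    for n in ("scene","side"):
        s=optics.snapshot(n); cv2.imwrite(f"pics/{n}3.png",s["image"][:,:,::-1])
        for (c,a,t),ar in blobs(s,(8,60,70),(22,200,255),120)[0]:
            print(n,np.round(c),np.round(a),[cast(s,*c,z)[:2].round(4).tolist() for z in (.061,.073,.085,.097)])
    print({k:v for k,v in MAT.items()},r.read_state()["t"])
E
```

```text
58 width 0.04504290694981802 f 29.997815787792206
touch True 0.01504285949996937
t 20.9083
70 width 0.05130341357243665 f 29.998891353607178
touch True 0.01500285489601478
t 30.35
82 width 0.05734237763741646 f 29.983682543970644
touch True 0.015131771538575776
t 39.8917
True
scene [267. 314.] [37. 39.] [[0.6647, -0.1747], [0.6675, -0.1767], [0.6704, -0.1788], [0.6732, -0.1809]]
scene [203. 280.] [19. 24.] [[0.5468, -0.2117], [0.5516, -0.2131], [0.5565, -0.2146], [0.5613, -0.216]]
scene [545. 288.] [33. 80.] [[0.9532, 0.1847], [0.951, 0.1764], [0.9489, 0.1682], [0.9467, 0.1599]]
scene [307. 270.] [33. 43.] [[0.6577, -0.0742], [0.6607, -0.078], [0.6636, -0.0818], [0.6665, -0.0856]]
scene [343. 238.] [29. 33.] [[0.6597, 0.0129], [0.6626, 0.0076], [0.6655, 0.0023], [0.6684, -0.003]]
scene [493. 235.] [12. 59.] [[0.8401, 0.2066], [0.8399, 0.1979], [0.8397, 0.1893], [0.8395, 0.1807]]
scene [347. 221.] [28. 30.] [[0.6423, 0.0454], [0.6455, 0.0395], [0.6487, 0.0337], [0.6519, 0.0278]]
scene [374. 208.] [20. 29.] [[0.6585, 0.0996], [0.6614, 0.0929], [0.6643, 0.0861], [0.6672, 0.0793]]
scene 
[... 606 characters left out ...]
ide [364. 221.] [12. 16.] [[0.6489, -0.1687], [0.6371, -0.1752], [0.6252, -0.1817], [0.6134, -0.1882]]
side [332. 199.] [13. 17.] [[0.6575, -0.0602], [0.6455, -0.0687], [0.6335, -0.0772], [0.6216, -0.0857]]
side [303. 179.] [13. 19.] [[0.6661, 0.0504], [0.6539, 0.0399], [0.6418, 0.0293], [0.6296, 0.0187]]
side [248. 162.] [21. 24.] [[0.6118, 0.217], [0.6007, 0.2033], [0.5896, 0.1897], [0.5784, 0.176]]
side [276. 160.] [14. 20.] [[0.6775, 0.1705], [0.6651, 0.1577], [0.6528, 0.1449], [0.6404, 0.1321]]
side [316. 124.] [68. 99.] [[0.9236, 0.2306], [0.9067, 0.2167], [0.8898, 0.2028], [0.8729, 0.1889]]
{46: (0.6544, -0.1672), 58: (0.6516, -0.067), 70: (0.6486, 0.033), 82: (0.6456, 0.133)} 40.9417
```

View pics/scene3.png

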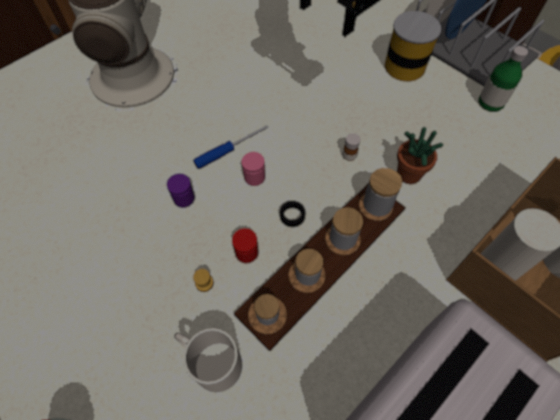

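View pics/side3.png

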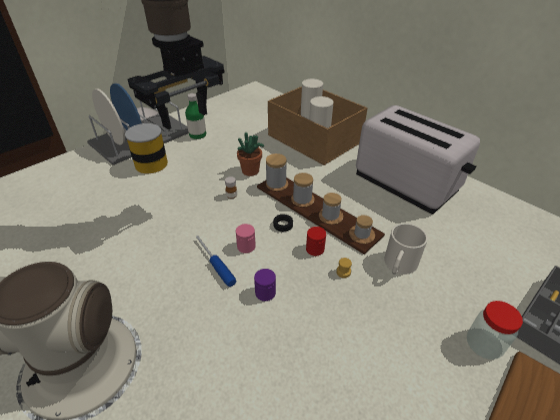

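Both views show all four canisters upright and in order, each within about 5 mm of its mat centre, and the mug hasn't moved.

```bash
python3 -c "
from station import r
print(r.finish_job())"
```

```text
the job is handed in; nothing more can be done
None
```

The job is handed in, verdict not reported: after about 41 s of robot time, all four canisters stood upright on the mats in size order, smallest next to the mug, each within about 5 mm of its mat's centre in the last pictures.

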